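# Hang the pen pocket on the panel screw and lock it

### The job

Pick up the grey pen pocket and hang it on the screw of the small white perforated panel: pass the round hole in the pocket's back over the screw head until its back lies on the panel, then slide the pocket down until the screw is fully home in the top of the slot. Work gently by feel, since the screw may sit anywhere along its oblong hole in the panel and the slot grips tightly at the end; leave the pocket hanging there straight, and do not disturb the other things on the desk.

Things in the scene. Friction and masses are not known exactly. Their poses are not given: they have to be found in the camera images.
- pocket: Open-topped grey pen pocket, a box 46 deep (x), 52 wide (y), 86 mm high, 3 mm walls, 0.11 to 0.22 kg, upright on the desk. Origin: centre of underside; z up; +x points out of its back wall (outer face at x = 23 mm), away from the robot at yaw 0. Grip it from above across its width, near the rim, with about 60 N. Its place is swapped at random with the tape roll's and tape measure's.
- keyhole_round (a point): Centre of the keyhole's round hole (18 mm diameter), on the pocket's back face, 36 mm above its underside. Only here does the 14 mm screw head pass. Axes as the pocket's.
- keyhole_home (a point): Where the screw's axis lies when locked: on the pocket's back face, 18 mm above the hole's centre, in the 9 mm wide slot that runs straight up from the hole and ends 3 mm above this point. The back wall is 3 mm thick; along the slot it thickens inside the pocket by a ramp to 5.2 mm, which the screw head pinches. Axes as the pocket's.
- panel: White perforated panel, fixed: 200 wide (y), 165 high, 8 mm thick; foot 6 mm high, reaching 28 mm ahead of the face. Origin: foot of the front face, mid-width; z up, -x out of the face. A spring draws the screw in with 7 N (1.2 N more per mm): the last 12 mm of the slide down take 4 to 11 N, more than the weight, then a hard stop. Never push with over 18 N, nor on the head with over 15 N.
- screw_mark (a point): Left (+y) end of the level oblong slot that holds the screw, 15 mm left of the panel's middle, on its face, 120 mm up; axes as the panel's. The screw stands out along -x at this height, anywhere from 0 to 30 mm to the right (-y) of this point, which is not measured: see or feel it. It stays put. Shank 6 mm, head 14 mm diameter; the head's flat underside is 4.2 mm, its front 9.7 mm from the face.
- tape_roll: Roll of tan tape, 96 mm across, 25 mm high, lying flat; origin centre of underside. Bystander.
- tape_measure: Tape measure with a yellow case, 34 x 79 x 60 mm; origin centre of underside. Bystander.
- mug_tea: Beige mug with a handle, 90 x 129 x 94 mm; origin centre of underside. Bystander, right of the panel.
- stapler: Stapler, blue over black, 38 x 151 x 52 mm; origin centre of underside. Bystander, left of the panel.
There are look-alikes about, which are no part of the job. Leave any red look-alike of the pocket alone.

How it is judged:
By the outcome, as a careful person would: the job done as asked, in the order asked, and still so for the second after the job is handed in, with the robot touching nothing.
It also fails if it takes over 51 s, if anything falls off the work surface, if the arm or the gripper's body presses on something with over 40 N, if the wrist force passes 120 N, or if a joint passes its speed limit or range.

### The arm

A 6-joint arm with a two-finger parallel gripper is mounted at the origin on a cart in front of the work surface, level with it; the furniture and walls round the work are solid. World frame = base frame: x ahead of the robot, y to its left, z up, the work surface at z = 0. Lengths are in m, angles in rad, forces in N, time in s.
With the tool pointing down it reaches from about 0.275 to 0.775 m from the base axis. Payload 14.6 kg.
Tool frame: the origin (TCP) lies midway between the tips of the shut fingers; the grasp point (between the pads) lies robot.tcp_to_grasp behind it (robot.tcp_to_grasp is the distance from the TCP to the grasp point, in m); z points along the fingers, y is the line along which they close (so a half turn about z gives the same grasp; the last joint's range is limited). The gripper opens to 85 mm and grips with 20 to 120 N. Pads are 22 mm wide; open, the fingers measure 114 mm over their backs; the gripper's body (76 mm by 85 mm) begins 54 mm behind the grasp point. The pads swing forward as they close: fully open they stand 13 mm farther back than shut.
Start: joints at [1.137, 0.263, -0.048, 1.259, 0, 1.415], TCP at [0.144, 0.505, 0.21] pointing down, gripper open.
Joint ranges: [-2.65, 2.65], [-0.89, 1.7], [-1.18, 1.37], [-2.13, 2.11], [-1.35, 1.29], [-3.14, 3.14]. Speed limits (rad/s): [1.89, 1.89, 2.57, 2.79, 3.14, 3.14].

### API

Orientations are given as [roll, pitch, yaw] about the fixed x, y, z axes, in that order (R = Rz(yaw) Ry(pitch) Rx(roll)).
In Python, from rig import status, optics, ticket, search_frame, spot_point, robot gives the robot as it stands.
- The arm moves only by the tool jog_arm, never from a script. Its argument "targets" is one flat list of numbers, 7 for each row, row after row: the gripper command: -1 is shut, 1 is fully open, values between are in proportion, then the shift along the tool's x, y, z in mm, then the turn, a rotation vector about the tool's x, y, z in rad. In form: [jaw, x, y, z, wx, wy, wz, jaw, x, y, z, wx, wy, wz, ...]. A call has 1 to 10 rows; each row is the pose to reach, as a shift and turn from the pose commanded when the call began, along the tool's axes at that moment; what a row does not reach only later rows make up. A row lasts 1/8 s, in which the tool goes at most 62.5 mm and 10.7 degrees, less where a joint would pass 70% of its speed; a pose out of reach is approached as far as the arm can. A call with a gripper value outside its range is refused whole. The fingers move at their own pace and stop on an object; the grip force is fixed at half the most. Time passes only in rows, so rows that repeat a pose let the fingers close. It gives the time, the measured TCP pose, the force, the opening and the grip force at its end, in the units of the state.
- status.observe(): the state, without advancing time (a new reading comes with each control period).
- optics.camera(name): name is "scene" or "top" or "wrist"; returns (picture, depth): 420x560x3 uint8, red, green, blue; 420x560 float32, m along the optical axis (not along the pixel's ray), 0 where there is no reading.
- optics.camera_params(name): a dict with "vfov" (degrees; the focal length in pixels is half the picture's height over the tangent of half this angle, whatever the lens; pixels are square), "cx", "cy" (the principal point, pixels), "view" (4x4, takes a point from world to camera coordinates); the wrist camera has in their place "mount" (4x4, takes a point from camera to tool coordinates, whose origin is the TCP and whose axes are the flange's). Camera axes: x right, y up, looking along -z (the intrinsics and any distortion apply to the point x, -y, -z); pixel columns grow to the right and rows downward; lengths in m; the calibration is good to about 2 mm. A picture is of the moment at which its call begins: read the wrist's pose just before it. camera_params takes no time and is no camera call.
- ticket.sign_off(): hands the job in; it is judged then, once.
Trained networks look in the newest picture that a camera, given by its name, has taken for a name from the list of things; names that differ only in an ending like _2 or _b are one class to them, and where a whole thing is asked for, a point or a joint stands for the part that bears it (a point fixed in the world has none). Each returns a list of dicts, best first, with "score" (0 to 1); they miss things now and then, are a little off and sometimes report something else, mostly with a low value. They report only what shows in the picture. A call takes as long as a camera call. They do not tell look-alikes from the thing itself.
- search_frame(camera, label): "position" ([column, row] in pixels, amid what is visible of it).
- spot_point(camera, label): "position" ([column, row] in pixels: a listed point, or the origin of a listed thing).
The state is a dict: "t": time; "joint_positions": joint angles; "dq": joint speeds; "tau": joint torques, N m; "ee_pos": TCP position; "tcp_rot": TCP orientation; "contact_force": force on the tool from outside, world axes, zero at the start; "moment": the same for the moment, N m; "width": finger opening in m; "grasp_force": force on a finger pad.
Only numpy, scipy, OpenCV 4.12 (cv2) and the standard library are available. Lean on these libraries where they do the work, as an engineer would, in place of code of your own. Each camera call takes 0.05 s, during which the arm holds its last target. There are 200 camera calls.

## Working session

There is one attempt and no reset: what is moved stays moved. The work goes in short steps, Python scripts to look and compute and a tool call to move; the robot and the scene stay as the last step left them, time stands still between calls to the robot, and variables do not carry over. Pictures are saved under pics/ and viewed, at most 10 in all, crops included, and the job is handed in when it is done.

Besides the shell and the picture viewer there is one more tool, called by a JSON object that holds its "api" and its "payload". jog_arm: Moves the arm, as the interface text tells. Its arguments: {"type":"object","properties":{"targets":{"type":"array"}},"required":["targets"]}

```bash
ls; mkdir -p pics; cat > h.py <<'E'
import numpy as np, cv2
from scipy.spatial.transform import Rotation as Rn
from rig import status, optics, ticket, search_frame, spot_point, robot
def T_tool(s):
    T=np.eye(4); T[:3,:3]=Rn.from_euler('xyz',s['tcp_rot']).as_matrix() if np.size(s['tcp_rot'])==3 else np.array(s['tcp_rot']); T[:3,3]=s['ee_pos']; return T
def c2w(name,s):
    p=optics.camera_params(name)
    return T_tool(s)@np.array(p['mount']) if 'mount' in p else np.linalg.inv(np.array(p['view']))
def cloud(name,depth,s):
    p=optics.camera_params(name); f=210/np.tan(np.radians(p['vfov'])/2)
    v,u=np.mgrid[:420,:560]; d=depth
    P=np.stack([(u-p['cx'])/f*d,-(v-p['cy'])/f*d,-d],-1)
    M=c2w(name,s); W=P@M[:3,:3].T+M[:3,3]; W[d<=0]=np.nan; return W
def shoot(name,fn=None):
    s=status.observe(); im,d=optics.camera(name)
    if fn: cv2.imwrite(fn,im[:,:,::-1])
    return s,im,d,cloud(name,d,s)
E
python3 - <<'E'
from h import *
print(status.observe(), robot.tcp_to_grasp)
for n in ['scene','top','wrist']: print({k:np.round(v,4).tolist() if not isinstance(v,str) else v for k,v in optics.camera_params(n).items()})
a=shoot('top','pics/top.png')
for l in ['pocket','panel','screw_mark','keyhole_round']:
    for r in (spot_point('top',l) or [])[:3]:
        c,w=map(int,np.round(r['position'])); print('top',l,r,a[3][w,c])
b=shoot('scene','pics/scene.png')
for l in ['pocket','panel','screw_mark','keyhole_round']:
    for r in (spot_point('scene',l) or [])[:3]:
        c,w=map(int,np.round(r['position'])); print('scene',l,r,b[3][min(w,419),min(c,559)])
np.savez('a.npz',top=a[3],scene=b[3],topi=a[1],scenei=b[1])
E
```

```text
pics
{'t': 0.0, 'joint_positions': array([ 1.13671374e+00,  2.63538335e-01, -4.89437496e-02,  1.25941686e+00,
        4.46434070e-06,  1.41548967e+00]), 'dq': array([-1.16316082e-03, -6.13175408e-05,  1.28428444e-03,  1.60279350e-03,
       -1.31094620e-03,  7.61630249e-04]), 'tau': array([ 8.34680046e-03, -6.37614369e+01,  3.84571409e+01,  1.37296421e-02,
        1.30968820e-04, -1.32130032e-05]), 'ee_pos': array([0.14434526, 0.50444717, 0.20961463]), 'tcp_rot': array([-3.14050400e+00, -1.74966697e-04,  2.86281663e+00]), 'contact_force': array([ 0.78084319, -0.03767165, -0.25478856]), 'moment': array([0.03081385, 0.05084782, 0.01808079]), 'grasp_force': 0.0, 'width': 0.08529438307233182} 0.0187
{'vfov': 47.1849, 'cx': 286.9756, 'cy': 206.2455, 'view': [[0.5776, -0.8161, -0.021, -0.3021], [0.3263, 0.2072, 0.9223, -0.258], [-0.7483, -0.5396, 0.386, -0.9638], [0.0, 0.0, 0.0, 1.0]]}
{'vfov': 44.0284, 'cx': 281.2923, 'cy': 196.5738, 'view': [[-0.361, -0.9325, 0.0053, 0.2006], [0.8817, -0.3395, 0.3277, -0.4658], [-0.3038, 0.1229, 0.9448, -1.2883], [0.0, 0.0, 0.0, 1.0]]}
{'vfov': 70.3791, 
[... 988 characters left out ...]
5470408 0.01642868]
scene pocket {'position': [161.4, 222.8], 'score': 0.63} [ 0.04205174 -0.07019101  0.24808053]
scene pocket {'position': [328.9, 196.8], 'score': 0.62} [ 0.59738637 -0.09134649  0.11633837]
scene panel {'position': [333.9, 236.9], 'score': 0.87} [ 0.59129525 -0.11282618  0.00264361]
scene screw_mark {'position': [330.0, 197.1], 'score': 0.8} [ 0.59911604 -0.09349439  0.11621272]
scene keyhole_round {'position': [186.3, 214.5], 'score': 0.88} [0.38988317 0.25703667 0.06007278]
scene keyhole_round {'position': [223.0, 223.1], 'score': 0.83} [0.4261196  0.14978037 0.04445727]
scene keyhole_round {'position': [154.6, 216.0], 'score': 0.6} [ 0.05275657 -0.04212252  0.25110353]
```

View pics/top.png

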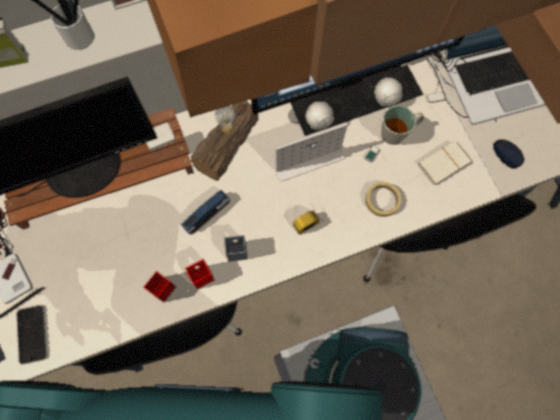

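View pics/scene.png

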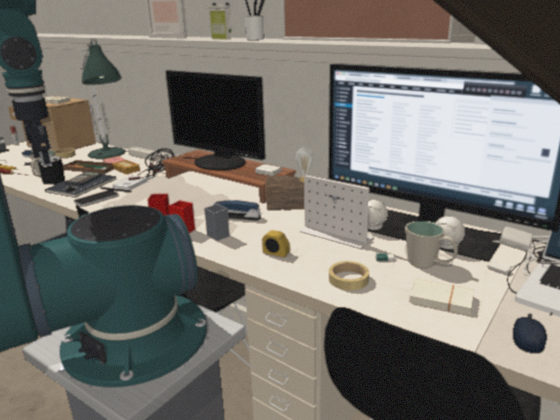

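The top picture shows the grey pocket at about (235,247) and two red look-alikes at (160,287) and (200,273). The panel is at about (310,150) and the stapler at (205,212). In the scene picture the grey pocket is at (217,222), and the screw is near (331,197) on the panel.

```bash
python3 - <<'E'
from h import *
a=np.load('a.npz')
for n,c,r in [('top',235,247),('scene',217,222)]:
    W=a[n][r-28:r+28,c-28:c+28].reshape(-1,3); I=a[n+'i'][r-28:r+28,c-28:c+28].reshape(-1,3).astype(int)
    m=np.isfinite(W[:,0])&(W[:,2]>.015)&(W[:,2]<.1)&(np.ptp(I,axis=1)<45)&(np.hypot(W[:,0]-.42,W[:,1]-.165)<.06)
    P=W[m]; print(n,m.sum(),P.min(0),P.max(0))
    Q=P[P[:,2]>.075]; print(len(Q),cv2.minAreaRect((Q[:,:2]*1000).astype(np.float32)))
# panel
W=a['scene'][175:245,300:375].reshape(-1,3)
m=(W[:,2]>.03)&(W[:,2]<.16)&(W[:,0]>.5)&(W[:,0]<.75)
P=W[m]
for i in range(6):
    c=np.median(P,0) if i==0 else P.mean(0); u,s,v=np.linalg.svd(P-c,full_matrices=False); n=v[2]; n=n*np.sign(n[0]); d=(P-c)@n; 
    P=P[abs(d)<max(.003,1.5*d.std())] if i<5 else P
print('panel',len(P),c,n,np.degrees(np.arctan2(n[1],n[0])),d.std(),P.min(0),P.max(0))
d=(W-c)@n; g=(abs(d)<.004)&(W[:,2]>.01)
t=np.array([-n[1],n[0],0]);t/=np.linalg.norm(t); y=W[g]@t; print('extent along y',np.percentile(y,[0.5,1,99,99.5]), 'c',c@t)
h=(d<-.006)&(d>-.016)&(W[:,2]>.1)&(W[:,2]<.14); print('head',h.sum(),W[h].mean(0) if h.any() else '', (W[h]@t))
cv2.imwrite('pics/crop.png',cv2.resize(a['scenei'][165:255,170:390][:,:,::-1],None,fx=3.6,fy=3.6,interpolation=cv2.INTER_CUBIC))
E
```

```text
top 350 [0.39879349 0.14718409 0.01506934] [0.45543382 0.20745958 0.09192682]
122 ((427.7165832519531, 176.941162109375), (52.14091491699219, 47.64728927612305), 74.58149719238281)
scene 634 [0.39200896 0.14346372 0.01532866] [0.4553423  0.21087216 0.08565509]
148 ((423.8470764160156, 174.47549438476562), (59.97742462158203, 50.292179107666016), 75.5393295288086)
panel 2301 [ 0.6015258  -0.10918255  0.0964563 ] [ 9.99998841e-01 -1.51887552e-03 -1.03860975e-04] -0.08702519084588697 0.0015320264079542825 [ 0.59849054 -0.20528235  0.03000952] [ 0.60458952 -0.00458585  0.15999298]
extent along y [-0.20244864 -0.20140177 -0.00603351 -0.00526915] c -0.108268785129123
head 23 [ 0.59240125 -0.11562132  0.11814781] [-0.10164611 -0.10661188 -0.10904469 -0.11097938 -0.10441867 -0.10663402
 -0.10829263 -0.11223068 -0.11345116 -0.10310818 -0.10747896 -0.11021978
 -0.11291829 -0.11385183 -0.10501215 -0.10988235 -0.11194275 -0.10178237
 -0.10533533 -0.10878955 -0.11314516 -0.17531144 -0.18650481]
```

View pics/crop.png

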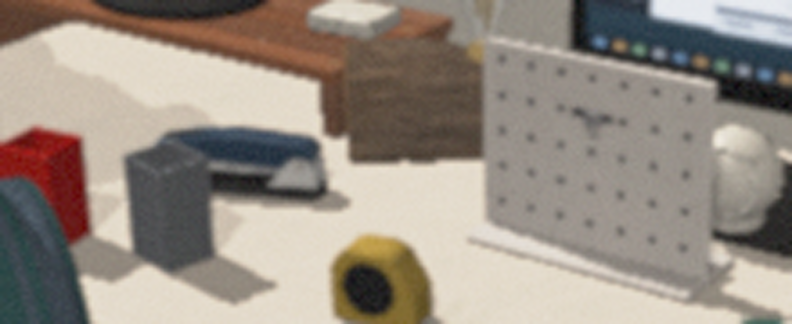

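The panel's yaw is about 0, with its face near x=0.6015, its middle near y=-0.104 and the screw head near y=-0.108. The grey pocket's yaw is about -15°. Next I'll move above the pocket and look with the wrist camera.

```bash
cat >> h.py <<'E'
def plan(target,yaw):
    s=status.observe(); T=T_tool(s); R=T[:3,:3]
    d=R.T@(np.array(target)-T[:3,3]); Rt=Rn.from_euler('xyz',[np.pi,0,yaw]).as_matrix()
    print('now',np.round(s['ee_pos'],4),np.round(s['tcp_rot'],4),'shift mm',np.round(d*1000,1),'rot',np.round(Rn.from_matrix(R.T@Rt).as_rotvec(),4))
E
python3 -c "
from h import *
plan([.427,.176,.2],np.radians(164.6))"
```

```text
now [0.1445 0.5047 0.2101] [-3.1416 -0.      2.8628] shift mm [-362.1 -238.3   10.1] rot [-0.   -0.   -0.01]
```

{"api": "jog_arm", "payload": {"targets": [1,-362,-238,10,0,0,-0.01,1,-362,-238,10,0,0,-0.01,1,-362,-238,10,0,0,-0.01,1,-362,-238,10,0,0,-0.01,1,-362,-238,10,0,0,-0.01,1,-362,-238,10,0,0,-0.01,1,-362,-238,10,0,0,-0.01,1,-362,-238,10,0,0,-0.01,1,-362,-238,10,0,0,-0.01,1,-362,-238,10,0,0,-0.01]}}

```text
t: 1.75
ee_pos: [0.4263, 0.1771, 0.2002]
tcp_rot: [3.141, -0.0, 2.874]
contact_force: [-0.5, -0.6, -0.8]
width: 0.0855
grasp_force: 0.0
```

```bash
python3 - <<'E'
from h import *
s,I,d,W=shoot('wrist','pics/w1.png'); print(s['t'],s['ee_pos'],s['tcp_rot'],s['contact_force'])
for l in ['pocket','keyhole_round','keyhole_home']:
    for r in spot_point('wrist',l)[:3]: print(l,r)
P=W.reshape(-1,3); C=I.reshape(-1,3).astype(int)
near=(np.hypot(P[:,0]-.425,P[:,1]-.175)<.055)
for lo,hi in [(.083,.1),(.078,.095),(.03,.1)]:
    m=near&(P[:,2]>lo)&(P[:,2]<hi); print(m.sum(),cv2.minAreaRect((P[m][:,:2]*1000).astype(np.float32)))
m=near&(P[:,2]>.06); print('zmax',np.percentile(P[m][:,2],[5,50,95]))
red=(C[:,0]>90)&(C[:,1]<50)&(P[:,2]>.05); 
if red.any(): print('red',np.percentile(P[red],[1,50,99],axis=0))
np.savez('w.npz',W=W,I=I)
E
```

```text
1.75 [0.42632305 0.17713722 0.20019142] [ 3.14147310e+00 -2.72817846e-05  2.87434893e+00] [-0.51732879 -0.56033812 -0.79231047]
pocket {'position': [450.6, 116.6], 'score': 0.78}
pocket {'position': [280.5, 185.7], 'score': 0.73}
pocket {'position': [357.9, 134.8], 'score': 0.69}
keyhole_round {'position': [276.3, 209.3], 'score': 0.92}
keyhole_round {'position': [374.1, 156.7], 'score': 0.74}
keyhole_round {'position': [448.1, 101.3], 'score': 0.69}
keyhole_home {'position': [464.7, 100.8], 'score': 0.88}
keyhole_home {'position': [281.2, 209.2], 'score': 0.73}
keyhole_home {'position': [281.7, 218.2], 'score': 0.67}
607 ((428.59375, 175.9232177734375), (51.38269805908203, 46.30710983276367), 75.92621612548828)
749 ((428.5513916015625, 175.97540283203125), (51.464508056640625, 46.240577697753906), 75.70662689208984)
1809 ((428.5018615722656, 176.17649841308594), (51.82981491088867, 46.41858673095703), 75.68470001220703)
zmax [0.24046797 0.30266688 0.32065033]
red [[0.37320272 0.25656056 0.0573168 ]
 [0.39712881 0.3069973  0.08507101]
 [0.43320549 0.41879725 0.08691587]]
```

View pics/w1.png

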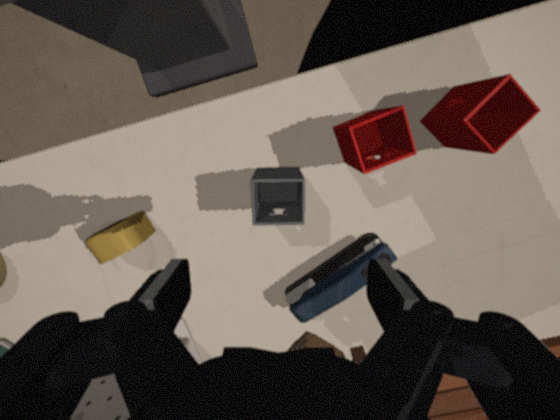

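The wrist view shows the grey pocket's rim at about (278,200). Its keyhole glint is at (279,211), on the side away from the robot, which confirms the back faces the panel. The stapler is at (340,275) and the red pocket at (375,140). I'll check finger clearance next.

```bash
python3 - <<'E'
from h import *
W=np.load('w.npz')['W'].reshape(-1,3); a=np.radians(-14.2); R=np.array([[np.cos(a),np.sin(a)],[-np.sin(a),np.cos(a)]])
q=(W[:,:2]-[.4285,.176])@R.T; z=W[:,2]
m=(z>.012)&(z<.1)&(abs(q[:,0])<.10)&(abs(q[:,1])<.09)&~((abs(q[:,0])<.03)&(abs(q[:,1])<.033))
p=q[m]; 
for lo in np.arange(-.1,.1,.02):
    k=(p[:,0]>=lo)&(p[:,0]<lo+.02)
    print(round(lo,2),k.sum(), 'right(-y) nearest',p[k&(p[:,1]<0),1].max(initial=-9),'left nearest',p[k&(p[:,1]>0),1].min(initial=9))
plan([.4285,.176,.05],np.radians(165.8))
E
```

```text
-0.1 0 right(-y) nearest -9.0 left nearest 9.0
-0.08 414 right(-y) nearest -9.0 left nearest 0.06474244677658741
-0.06 348 right(-y) nearest -9.0 left nearest 0.06770647006049621
-0.04 292 right(-y) nearest -9.0 left nearest 0.07535783887398358
-0.02 0 right(-y) nearest -9.0 left nearest 9.0
0.0 0 right(-y) nearest -9.0 left nearest 9.0
0.02 0 right(-y) nearest -9.0 left nearest 9.0
0.04 0 right(-y) nearest -9.0 left nearest 9.0
0.06 0 right(-y) nearest -9.0 left nearest 9.0
0.08 169 right(-y) nearest -9.0 left nearest 0.07600674829201419
now [0.4266 0.1769 0.2002] [3.1415e+00 1.0000e-04 2.8742e+00] shift mm [ -2.1  -0.4 150.2] rot [ 0.0001  0.0001 -0.0196]
```

{"api": "jog_arm", "payload": {"targets": [1,-2,0,50,0,0,-0.02,1,-2,0,95,0,0,-0.02,1,-2,0,125,0,0,-0.02,1,-2,0,145,0,0,-0.02,1,-2,0,150,0,0,-0.02,1,-2,0,150,0,0,-0.02,-1,-2,0,150,0,0,-0.02,-1,-2,0,150,0,0,-0.02,-1,-2,0,150,0,0,-0.02,-1,-2,0,150,0,0,-0.02]}}

```text
t: 3.2
ee_pos: [0.4294, 0.1757, 0.051]
tcp_rot: [3.141, 0.001, 2.893]
contact_force: [-3.0, -1.5, 13.8]
width: 0.0504
grasp_force: 61.3
```

{"api": "jog_arm", "payload": {"targets": [-1,0,0,0,0,0,0,-1,0,0,0,0,0,0,-1,0,0,0,0,0,0]}}

```text
t: 3.58
ee_pos: [0.4294, 0.1757, 0.051]
tcp_rot: [3.141, 0.001, 2.893]
contact_force: [-3.2, -2.2, 12.8]
width: 0.0505
grasp_force: 61.3
```

```bash
python3 -c "
from h import *
plan([.40,.15,.27],np.pi)"
```

```text
now [0.4294 0.1757 0.051 ] [3.1412e+00 1.4000e-03 2.8927e+00] shift mm [  21.8  -32.1 -219. ] rot [ 2.000e-04  1.400e-03 -2.489e-01]
```

{"api": "jog_arm", "payload": {"targets": [-1,0,0,-15,0,0,0,-1,0,0,-50,0,0,0,-1,0,0,-100,0,0,0,-1,10,-15,-150,0,0,-0.12,-1,22,-32,-200,0,0,-0.249,-1,22,-32,-219,0,0,-0.249,-1,22,-32,-219,0,0,-0.249,-1,22,-32,-219,0,0,-0.249]}}

```text
t: 4.58
ee_pos: [0.3994, 0.1502, 0.2681]
tcp_rot: [-3.141, -0.001, -3.141]
contact_force: [-0.6, 0.2, -1.4]
width: 0.0501
grasp_force: 63.8
```

```bash
python3 - <<'E'
from h import *
s,I,d,W=shoot('wrist','pics/w2.png'); print(s['t'],s['ee_pos'],s['tcp_rot'],s['contact_force'])
for l in ['screw_mark','panel','keyhole_round']:
    for r in spot_point('wrist',l)[:2]: print(l,r)
np.savez('w2.npz',W=W,I=I)
e=s['ee_pos']; P=W.reshape(-1,3)-e
m=(abs(P[:,0])<.05)&(abs(P[:,1])<.04)&(P[:,2]>.02)&(P[:,2]<.045); print('z',np.percentile(P[m][:,2],[5,50,90,97]))
for lo in(.028,.031):
    k=m&(P[:,2]>lo); print(k.sum(),cv2.minAreaRect((P[k][:,:2]*1000).astype(np.float32)))
Q=W.reshape(-1,3); c=(abs(Q[:,0]-.6015)<.006)&(Q[:,2]>.03)&(Q[:,2]<.16); print('panel pts',c.sum())
E
```

```text
4.575 [0.39943456 0.15018208 0.26808278] [-3.14137642e+00 -1.28939782e-03 -3.14145448e+00] [-0.59758492  0.22108362 -1.36677114]
panel {'position': [123.4, 300.2], 'score': 0.68}
keyhole_round {'position': [448.4, 166.5], 'score': 0.96}
keyhole_round {'position': [379.5, 196.0], 'score': 0.69}
z [0.02158502 0.03320169 0.0383144  0.04311024]
4481 ((-0.3272895812988281, 0.10385894775390625), (78.031005859375, 47.330360412597656), 89.97386169433594)
3749 ((-0.3179588317871094, 0.1310882568359375), (47.28028106689453, 78.03069305419922), 0.2468576580286026)
panel pts 2921
```

View pics/w2.png

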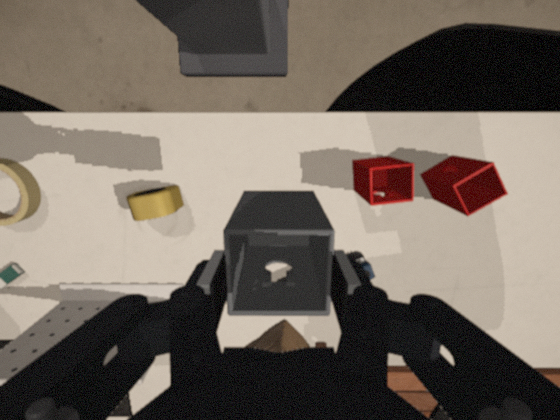

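The pocket is held squarely, with its rim at (278,270) and the keyhole at (277,270) on the inside of the back wall. The panel is at lower left (60,330), mostly hidden by the gripper. I'll fit the panel's face from this cloud and from the top camera.

```bash
python3 - <<'E'
from h import *
t=shoot('top'); np.savez('t2.npz',W=t[3],I=t[1])
for nm,Q in [('wrist',np.load('w2.npz')['W'].reshape(-1,3)),('top',t[3].reshape(-1,3)),('scene',np.load('a.npz')['scene'].reshape(-1,3))]:
    c=(abs(Q[:,0]-.6015)<.01)&(Q[:,2]>.03)&(Q[:,2]<.155)&(Q[:,1]>-.21)&(Q[:,1]<.0); P=Q[c]
    x=P[:,0]; o=abs(x-np.median(x))<.004; A=np.c_[P[o][:,1:]-[-.108,.12],np.ones(o.sum())]
    sol=np.linalg.lstsq(A,x[o],rcond=None)[0]; print(nm,o.sum(),'slopes,x at screw',sol, 'y',np.percentile(P[:,1],[1,99]),'zmax',np.percentile(P[:,2],99))
    r=Q[:,0]-(sol[2]+sol[0]*(Q[:,1]+.108)+sol[1]*(Q[:,2]-.12)); h=(r<-.006)&(r>-.016)&(abs(Q[:,2]-.12)<.015)&(abs(Q[:,1]+.105)<.035)
    if h.any(): print('head',h.sum(),np.median(Q[h],0),Q[h].min(0),Q[h].max(0))
plan([.52,-.107,.17],np.pi)
E
```

```text
wrist 2867 slopes,x at screw [3.05203272e-03 5.57917035e-04 6.03952736e-01] y [-0.2002986 -0.0546868] zmax 0.1531509956110971
top 1057 slopes,x at screw [0.00356844 0.00069692 0.60283139] y [-0.1990945  -0.02777538] zmax 0.15324940038775237
head 14 [ 0.59408567 -0.10693235  0.12290605] [ 0.59147485 -0.11252848  0.11569774] [ 0.59602343 -0.09962245  0.12780457]
scene 2454 slopes,x at screw [ 0.00080608 -0.00091457  0.60147526] y [-0.20256426 -0.00696615] zmax 0.1537030158276365
head 21 [ 0.59214851 -0.10969043  0.119977  ] [ 0.58870551 -0.11475545  0.11095763] [ 0.59543656 -0.10254883  0.12491916]
now [0.3995 0.1502 0.2685] [-3.1414e+00 -1.2000e-03 -3.1413e+00] shift mm [-120.5 -257.2   98.4] rot [-0.0002 -0.0012  0.0003]
```

{"api": "jog_arm", "payload": {"targets": [-1,-40,-60,20,0,0,0,-1,-80,-110,40,0,0,0,-1,-110,-160,70,0,0,0,-1,-120,-210,100,0,0,0,-1,-120,-240,120,0,0,0,-1,-120,-255,130,0,0,0,-1,-120,-257,133,0,0,0,-1,-120,-257,133,0,0,0,-1,-120,-257,133,0,0,0]}}

```text
t: 5.95
ee_pos: [0.5201, -0.1058, 0.1369]
tcp_rot: [-3.141, 0.001, -3.14]
contact_force: [0.3, 0.1, -1.1]
width: 0.0505
grasp_force: 63.7
```

```bash
python3 - <<'E'
from h import *
s,I,d,W=shoot('scene','pics/s3.png'); print(s['t'],s['ee_pos'],s['tcp_rot'],s['contact_force'])
cv2.imwrite('pics/s3c.png',cv2.resize(I[150:260,270:400][:,:,::-1],None,fx=5,fy=5,interpolation=cv2.INTER_CUBIC))
r,c=150,270
P=W[150:260,270:400].reshape(-1,3); e=s['ee_pos']
q=P-e
f=(q[:,0]>-.035)&(q[:,0]<-.015)&(abs(q[:,1])<.035)&(q[:,2]>-.06)&(q[:,2]<.03)  # front face
print('front',f.sum(),np.median(q[f],0),np.percentile(q[f],[1,99],axis=0))
lo=f&(q[:,2]<.0); print(np.percentile(q[lo],[1,99],axis=0))
t=shoot('top'); q=(t[3].reshape(-1,3)-e); m=(abs(q[:,0])<.03)&(abs(q[:,1])<.04)&(q[:,2]>.025)&(q[:,2]<.045); print('top rim',m.sum(),np.percentile(q[m],[2,50,98],axis=0))
E
```

```text
5.95 [ 0.52010519 -0.10584969  0.13690867] [-3.14129227e+00  1.16316866e-03 -3.14002749e+00] [ 0.2944479   0.14687952 -1.08939491]
front 588 [-0.02558761 -0.00292214 -0.01060907] [[-0.03012469 -0.02739335 -0.05220678]
 [-0.01557596  0.0263225   0.02909553]]
[[-0.03013401 -0.02739502 -0.05256252]
 [-0.01549395  0.02635761 -0.00031375]]
top rim 1 [[0.00066473 0.03808574 0.03091502]
 [0.00066473 0.03808574 0.03091502]
 [0.00066473 0.03808574 0.03091502]]
```

View pics/s3c.png

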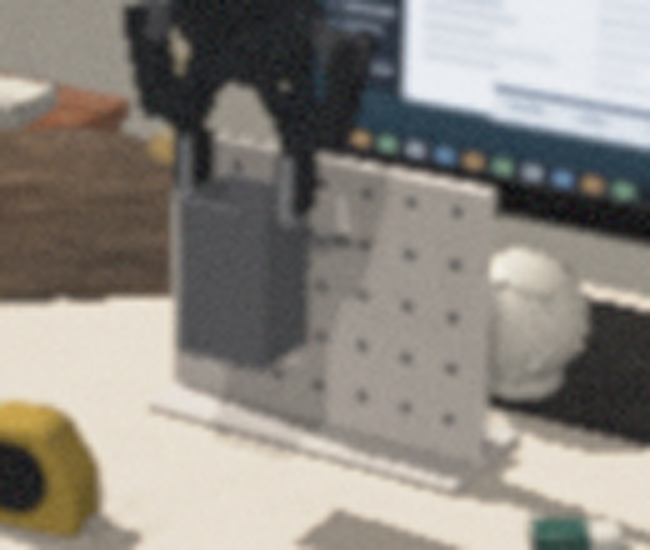

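The crop shows the pocket at (235,270) hanging upright in front of the panel, covering the screw as intended. Next I'll line up and close in to just short of the head.

{"api": "jog_arm", "payload": {"targets": [-1,-20,-1.5,1.5,0,0,0,-1,-40,-1.5,1.5,0,0,0,-1,-46,-1.5,1.5,0,0,0,-1,-46,-1.5,1.5,0,0,0,-1,-46,-1.5,1.5,0,0,0]}}

```text
t: 6.68
ee_pos: [0.5652, -0.1081, 0.1347]
tcp_rot: [3.142, -0.0, -3.141]
contact_force: [-0.4, -0.4, -1.2]
width: 0.05
grasp_force: 63.7
```

```bash
python3 -c "
from h import *
plan([.574,-.1075,.135],np.pi);s=status.observe();print(s['contact_force'],s['moment'])"
```

```text
now [ 0.5652 -0.1081  0.1347] [ 3.1416e+00 -2.0000e-04 -3.1413e+00] shift mm [-8.8  0.6 -0.3] rot [ 0.     -0.0002  0.0003]
[-0.39635968 -0.36184461 -1.23431568] [0.03638442 0.00164516 0.00181661]
```

{"api": "jog_arm", "payload": {"targets": [-1,-4,0.5,0,0,0,0,-1,-5,0.5,0,0,0,0,-1,-6,0.5,0,0,0,0,-1,-7,0.5,0,0,0,0,-1,-7,0.5,0,0,0,0]}}

```text
t: 7.3
ee_pos: [0.5728, -0.1078, 0.1345]
tcp_rot: [-3.142, -0.0, -3.141]
contact_force: [0.3, 0.3, -1.6]
width: 0.0507
grasp_force: 63.7
```

{"api": "jog_arm", "payload": {"targets": [-1,-1,0,0,0,0,0,-1,-2,0,0,0,0,0,-1,-2,0,0,0,0,0]}}

```text
t: 7.68
ee_pos: [0.5749, -0.1078, 0.1346]
tcp_rot: [3.142, 0.0, -3.141]
contact_force: [-0.6, -0.6, -1.3]
width: 0.0502
grasp_force: 63.7
```

{"api": "jog_arm", "payload": {"targets": [-1,-1,0,0,0,0,0,-1,-2,0,0,0,0,0,-1,-2,0,0,0,0,0]}}

```text
t: 8.05
ee_pos: [0.5768, -0.1078, 0.1346]
tcp_rot: [-3.142, -0.0, -3.141]
contact_force: [0.6, 0.8, -1.8]
width: 0.0505
grasp_force: 63.7
```

{"api": "jog_arm", "payload": {"targets": [-1,-1,0,0,0,0,0,-1,-2,0,0,0,0,0,-1,-2,0,0,0,0,0]}}

```text
t: 8.43
ee_pos: [0.5788, -0.1078, 0.1346]
tcp_rot: [3.142, -0.0, -3.141]
contact_force: [-0.1, -0.2, -0.9]
width: 0.0504
grasp_force: 63.7
```

{"api": "jog_arm", "payload": {"targets": [-1,-1,0,0,0,0,0,-1,-1,0,0,0,0,0,-1,-1,0,0,0,0,0]}}

```text
t: 8.8
ee_pos: [0.5798, -0.1078, 0.1346]
tcp_rot: [-3.142, -0.0, -3.141]
contact_force: [0.9, 0.0, -0.7]
width: 0.051
grasp_force: 63.7
```

{"api": "jog_arm", "payload": {"targets": [-1,-1,0,0,0,0,0,-1,-1,0,0,0,0,0]}}

```text
t: 9.05
ee_pos: [0.5809, -0.1078, 0.1346]
tcp_rot: [-3.142, 0.0, -3.141]
contact_force: [1.2, 0.6, -1.0]
width: 0.0504
grasp_force: 63.7
```

{"api": "jog_arm", "payload": {"targets": [-1,-0.5,0,0,0,0,0,-1,-0.5,0,0,0,0,0]}}

```text
t: 9.3
ee_pos: [0.5813, -0.1078, 0.1346]
tcp_rot: [-3.142, 0.0, -3.141]
contact_force: [-0.5, -0.3, -1.1]
width: 0.0503
grasp_force: 63.7
```

{"api": "jog_arm", "payload": {"targets": [-1,-0.5,0,0,0,0,0,-1,-0.5,0,0,0,0,0]}}

```text
t: 9.55
ee_pos: [0.5814, -0.1078, 0.1345]
tcp_rot: [-3.142, -0.001, -3.141]
contact_force: [-4.1, -0.5, 0.2]
width: 0.0505
grasp_force: 64.0
```

{"api": "jog_arm", "payload": {"targets": [-1,-0.5,0,0,0,0,0,-1,-0.5,0,0,0,0,0]}}

```text
t: 9.8
ee_pos: [0.5814, -0.1078, 0.1345]
tcp_rot: [-3.142, -0.002, -3.142]
contact_force: [-7.3, -0.6, 3.0]
width: 0.0501
grasp_force: 64.3
```

Contact came at x=0.5814, where the panel face was expected and 10 mm beyond the head, so the head is through the hole. I'll ease off slightly and slide down in small steps.

{"api": "jog_arm", "payload": {"targets": [-1,0.7,0,0,0,0,0,-1,0.7,0,1,0,0,0,-1,0.7,0,2,0,0,0,-1,0.7,0,2,0,0,0]}}

```text
t: 10.3
ee_pos: [0.5815, -0.1078, 0.1324]
tcp_rot: [3.142, -0.0, -3.141]
contact_force: [-4.1, 0.1, 0.6]
width: 0.0502
grasp_force: 63.9
```

{"api": "jog_arm", "payload": {"targets": [-1,0,0,1,0,0,0,-1,0,0,2,0,0,0,-1,0,0,2,0,0,0]}}

```text
t: 10.68
ee_pos: [0.5814, -0.1078, 0.1304]
tcp_rot: [3.142, -0.0, -3.141]
contact_force: [-5.1, -0.4, -0.4]
width: 0.0505
grasp_force: 63.9
```

{"api": "jog_arm", "payload": {"targets": [-1,0.3,0,1,0,0,0,-1,0.3,0,2,0,0,0,-1,0.3,0,2,0,0,0]}}

```text
t: 11.05
ee_pos: [0.5814, -0.1078, 0.1285]
tcp_rot: [3.142, 0.0, -3.141]
contact_force: [-1.8, -0.2, -0.6]
width: 0.0497
grasp_force: 63.7
```

{"api": "jog_arm", "payload": {"targets": [-1,0,0,1,0,0,0,-1,0,0,2,0,0,0,-1,0,0,2,0,0,0]}}

```text
t: 11.42
ee_pos: [0.5814, -0.1078, 0.1265]
tcp_rot: [3.142, 0.0, -3.141]
contact_force: [-1.2, -0.1, -1.8]
width: 0.0504
grasp_force: 63.7
```

{"api": "jog_arm", "payload": {"targets": [-1,0,0,1,0,0,0,-1,0,0,2,0,0,0,-1,0,0,2,0,0,0]}}

```text
t: 11.8
ee_pos: [0.5814, -0.1078, 0.1246]
tcp_rot: [-3.142, 0.0, -3.141]
contact_force: [0.0, 0.7, -0.7]
width: 0.0499
grasp_force: 63.8
```

{"api": "jog_arm", "payload": {"targets": [-1,0,0,1,0,0,0,-1,0,0,1.5,0,0,0,-1,0,0,1.5,0,0,0]}}

```text
t: 12.18
ee_pos: [0.5815, -0.1079, 0.1233]
tcp_rot: [-3.141, 0.001, -3.141]
contact_force: [-1.4, -1.1, 4.1]
width: 0.0501
grasp_force: 64.4
```

{"api": "jog_arm", "payload": {"targets": [-1,0,0,0.7,0,0,0,-1,0,0,1.5,0,0,0,-1,0,0,1.5,0,0,0]}}

```text
t: 12.55
ee_pos: [0.5814, -0.1079, 0.122]
tcp_rot: [-3.141, 0.001, -3.141]
contact_force: [-2.8, 0.3, 8.3]
width: 0.0504
grasp_force: 64.8
```

{"api": "jog_arm", "payload": {"targets": [-1,0,0,0.7,0,0,0,-1,0,0,1.5,0,0,0,-1,0,0,1.5,0,0,0]}}

```text
t: 12.92
ee_pos: [0.5815, -0.1079, 0.1206]
tcp_rot: [-3.141, 0.001, -3.141]
contact_force: [-3.3, -0.0, 9.1]
width: 0.0502
grasp_force: 64.9
```

{"api": "jog_arm", "payload": {"targets": [-1,0,0,0.7,0,0,0,-1,0,0,1.3,0,0,0,-1,0,0,1.3,0,0,0]}}

```text
t: 13.3
ee_pos: [0.5814, -0.1079, 0.1193]
tcp_rot: [-3.141, 0.001, -3.141]
contact_force: [-3.2, -0.0, 9.6]
width: 0.0503
grasp_force: 65.0
```

{"api": "jog_arm", "payload": {"targets": [-1,0,0,0.5,0,0,0,-1,0,0,1,0,0,0,-1,0,0,1,0,0,0]}}

```text
t: 13.68
ee_pos: [0.5815, -0.1079, 0.1184]
tcp_rot: [-3.141, 0.001, -3.141]
contact_force: [-3.7, -0.5, 9.2]
width: 0.0505
grasp_force: 65.0
```

{"api": "jog_arm", "payload": {"targets": [-1,0,0,0.4,0,0,0,-1,0,0,0.8,0,0,0,-1,0,0,0.8,0,0,0]}}

```text
t: 14.05
ee_pos: [0.5815, -0.1079, 0.1176]
tcp_rot: [-3.141, 0.001, -3.141]
contact_force: [-3.3, 0.4, 10.1]
width: 0.0502
grasp_force: 65.1
```

{"api": "jog_arm", "payload": {"targets": [-1,0,0,0.4,0,0,0,-1,0,0,0.7,0,0,0,-1,0,0,0.7,0,0,0]}}

```text
t: 14.42
ee_pos: [0.5815, -0.1079, 0.1169]
tcp_rot: [-3.141, 0.001, -3.141]
contact_force: [-3.9, -0.5, 11.1]
width: 0.0504
grasp_force: 65.1
```

{"api": "jog_arm", "payload": {"targets": [-1,0,0,0.3,0,0,0,-1,0,0,0.5,0,0,0,-1,0,0,0.5,0,0,0]}}

```text
t: 14.8
ee_pos: [0.5815, -0.1079, 0.1166]
tcp_rot: [-3.141, 0.001, -3.141]
contact_force: [-4.6, -0.2, 13.8]
width: 0.05
grasp_force: 65.4
```

{"api": "jog_arm", "payload": {"targets": [-1,0,0,0.3,0,0,0,-1,0,0,0.5,0,0,0,-1,0,0,0.5,0,0,0]}}

```text
t: 15.18
ee_pos: [0.5815, -0.1079, 0.1164]
tcp_rot: [-3.141, 0.001, -3.141]
contact_force: [-5.6, -0.1, 17.0]
width: 0.0501
grasp_force: 65.8
```

The hard stop is reached: at z=0.1164 the force rises without further motion. I'll ease the push, release, and back off upward.

{"api": "jog_arm", "payload": {"targets": [-1,0.3,0,-0.7,0,0,0,-1,0.3,0,-0.7,0,0,0]}}

```text
t: 15.42
ee_pos: [0.5815, -0.1079, 0.1165]
tcp_rot: [-3.141, 0.001, -3.141]
contact_force: [-0.9, -0.6, 7.9]
width: 0.0501
grasp_force: 64.8
```

{"api": "jog_arm", "payload": {"targets": [0.4,0,0,0,0,0,0,0.4,0,0,0,0,0,0,0.4,0,0,0,0,0,0,0.7,0,0,0,0,0,0,0.7,0,0,0,0,0,0]}}

```text
t: 16.05
ee_pos: [0.581, -0.1078, 0.116]
tcp_rot: [3.142, -0.0, -3.141]
contact_force: [-0.6, 0.4, -0.8]
width: 0.0723
grasp_force: 0.0
```

```bash
python3 - <<'E'
from h import *
s,I,d,W=shoot('wrist','pics/w4.png'); e=s['ee_pos']; print(s['t'],e,s['contact_force'],s['width'])
P=W.reshape(-1,3); m=(abs(P[:,0]-.581)<.027)&(abs(P[:,1]+.108)<.03)&(P[:,2]>.14)&(P[:,2]<.165); print(m.sum(),np.percentile(P[m],[2,50,90,97],axis=0)); print(cv2.minAreaRect((P[m][:,:2]*1000).astype(np.float32)))
E
```

```text
16.05 [ 0.58097741 -0.10779385  0.11595504] [-0.63496362  0.38641749 -0.78369042] 0.07231464707285627
7825 [[ 0.55775219 -0.13596554  0.14084667]
 [ 0.60137871 -0.10788064  0.15119837]
 [ 0.60515755 -0.08393321  0.16346732]
 [ 0.60692945 -0.0811141   0.16438257]]
((582.68310546875, -108.01065063476562), (50.6037712097168, 59.987586975097656), 0.04223006218671799)
```

View pics/w4.png

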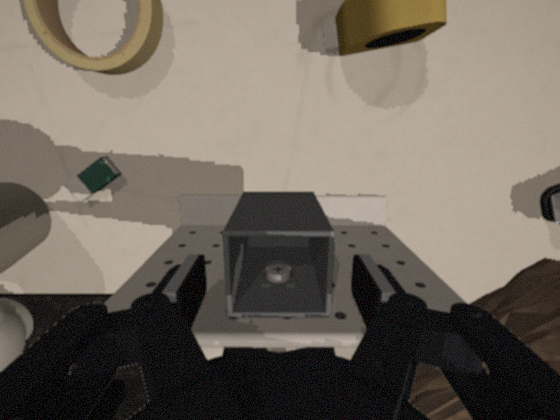

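The picture shows the fingers open and clear of the pocket, which hangs straight with its rim at (278,270). The screw head is inside the slot at (278,272). I'll retreat and check the height.

{"api": "jog_arm", "payload": {"targets": [0.7,0,0,-15,0,0,0,0.7,0,0,-50,0,0,0,0.7,0,0,-100,0,0,0,0.7,50,0,-130,0,0,0,0.7,80,0,-130,0,0,0,0.7,80,0,-130,0,0,0,0.7,80,0,-130,0,0,0]}}

```text
t: 16.98
ee_pos: [0.5015, -0.1079, 0.2465]
tcp_rot: [-3.141, 0.001, -3.142]
contact_force: [-0.2, 0.4, 0.2]
width: 0.0724
grasp_force: 0.0
```

```bash
python3 - <<'E'
from h import *
s,I,d,W=shoot('scene'); print(s['t'],s['ee_pos'],s['contact_force'])
cv2.imwrite('pics/s5.png',cv2.resize(I[140:270,260:420][:,:,::-1],None,fx=4,fy=4,interpolation=cv2.INTER_CUBIC))
P=W.reshape(-1,3); m=(P[:,0]>.545)&(P[:,0]<.567)&(abs(P[:,1]+.108)<.035)&(P[:,2]>.04)&(P[:,2]<.17); print(m.sum(),np.percentile(P[m],[1,50,99],axis=0))
k=m&(P[:,1]>-.13); A=np.c_[P[k][:,1:]-P[k][:,1:].mean(0),np.ones(k.sum())]; print('slopes',np.linalg.lstsq(A,P[k][:,0],rcond=None)[0])
s,I,d,W=shoot('wrist'); P=W.reshape(-1,3); m=(abs(P[:,0]-.581)<.03)&(abs(P[:,1]+.108)<.035)&(P[:,2]>.142)&(P[:,2]<.158)
print(m.sum(),np.median(P[m],0),cv2.minAreaRect((P[m&(P[:,0]<.598)][:,:2]*1000).astype(np.float32)))
E
```

```text
16.975 [ 0.50152321 -0.1079199   0.24653415] [-0.22340441  0.4341234   0.19389457]
581 [[ 0.55013367 -0.13501963  0.06480068]
 [ 0.55567093 -0.11093229  0.10849488]
 [ 0.56659677 -0.08108365  0.15022094]]
slopes [0.01901952 0.00514736 0.55542622]
1388 [ 0.60053802 -0.10810374  0.15060301] ((577.2135009765625, -107.53549194335938), (52.123565673828125, 41.11759948730469), 89.52186584472656)
```

View pics/s5.png

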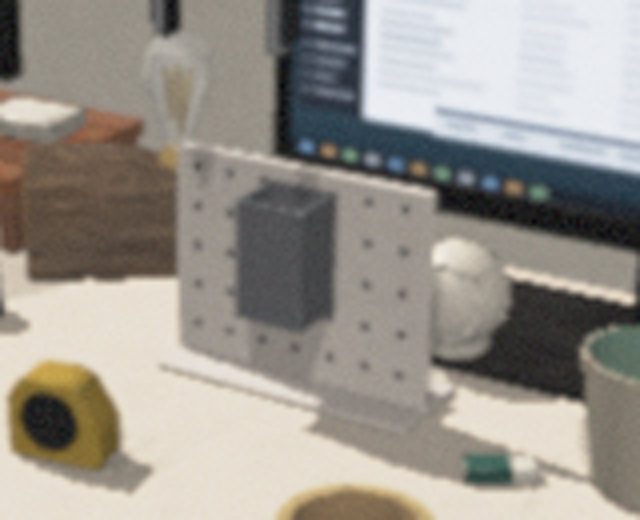

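The pocket hangs straight on the panel at (285,255) in the crop. Its underside is at about 65 mm, against 66 mm expected when home, and nothing else has moved. I'm handing the job in.

```bash
python3 -c "
from rig import ticket
print(ticket.sign_off())"
```

```text
the job is handed in; nothing more can be done
None
```

The grey pocket hangs straight on the panel's screw, slid down to the hard stop with the robot clear of it, and the job was handed in after about 17 s of the 51 s allowed.

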